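# Snap the last foot onto a cabinet base

### The arm

A 7-joint arm with a two-finger parallel gripper is mounted at the origin on a cart in front of the work surface, level with it; the furniture and walls round the work are solid. World frame = base frame: x ahead of the robot, y to its left, z up, the work surface at z = 0. Lengths are in mm, angles in rad, forces in N, time in s.
With the tool pointing down it reaches from about 425 to 825 mm from the base axis. Payload 3.6 kg.
Tool frame: the origin (TCP) lies midway between the tips of the shut fingers; the grasp point (between the pads) lies 19 mm behind it; z points along the fingers, y is the line along which they close (so a half turn about z gives the same grasp; the last joint's range is limited). The gripper opens to 85 mm and grips with 20 to 120 N. Pads are 22 mm wide; open, the fingers measure 114 mm over their backs; the gripper's body (76 mm by 85 mm) begins 54 mm behind the grasp point. The pads swing forward as they close: fully open they stand 13 mm farther back than shut.
Start: joints at [-1.181, 0.615, -0.013, 1.423, 0.008, 1.103, -0.04], TCP at [262.512, 594.599, 194.797] pointing down, gripper open.
Joint ranges: [-3.12, 3.12], [-0.3, 2.06], [-1.34, 1.32], [0.26, 2.42], [-1.36, 4.5], [0.01, 1.98], [-2.84, 2.84]. Speed limits (rad/s): [2.79, 2.79, 3.14, 3.14, 3.14, 3.14, 3.14].

### API

Orientations are given as a unit quaternion [x, y, z, w].
In Python, from cell import env gives the robot as it stands.
- The arm moves only by the tool jog_arm, never from a script. Its arguments are lists of equal length, an entry for each row: "twist": the turn, a rotation vector about the tool's x, y, z in degrees, a list of three; "linear": the shift along the tool's x, y, z in mm, a list of three; "fingers": the opening, from -1 (shut) to 1 (fully open). A call has 1 to 12 rows; each row shifts and turns the commanded pose from where the row before left it, along the tool's axes as they then stand; what a row does not reach is not made up. A row lasts 1/10 s, in which the tool goes at most 50 mm and 8.59 degrees, less where a joint would pass 70% of its speed; a pose out of reach is approached as far as the arm can. A call is refused whole if a number of a shift passes 50 or a number of a turn 8.59, either way. A call with a gripper value outside its range is refused whole. The fingers move at their own pace and stop on an object; the grip force is fixed at half the most. Time passes only in rows, so rows that do not move let the fingers close. It gives the time, the measured TCP pose, the force, the opening and the grip force at its end, in the units of the state.
- env.get_obs(): the state, without advancing time (a new reading comes with each control period).
- env.get_image(name): name is "scene" or "top" or "wrist"; returns a dict with "image" (420x560x3 uint8, red, green, blue), "depth" (420x560 float32, mm along the optical axis (not along the pixel's ray), 0 where there is no reading), "fovy" (degrees; the focal length in pixels is half the picture's height over the tangent of half this angle, whatever the lens; pixels are square), "cx", "cy" (the principal point, pixels), "origin" and "attitude" of the camera in the world. Camera axes: x right, y down, z forward; pixel columns grow to the right and rows downward; lengths in mm; the calibration is good to about 2 mm. The wrist camera is an equidistant fisheye: a pixel r from the principal point sees the ray r / f radians off the axis. A picture is of the moment at which its call begins.
- env.close_job(): hands the job in; it is judged then, once.
Trained networks look in a picture, given as the dict that the camera call returned (one of the last four; its "shot" number tells which), for a name from the list of things; names that differ only in an ending like _2 or _b are one class to them, and where a whole thing is asked for, a point or a joint stands for the part that bears it (a point fixed in the world has none). Each returns a list of dicts, best first, with "p" (0 to 1); they miss things now and then, are a little off and sometimes report something else, mostly with a low value. They report only what shows in the picture. A call takes as long as a camera call. They do not tell look-alikes from the thing itself.
- env.cut_out(picture, label): "mask" (420x560 bool, what is visible of it) and "position" ([column, row] as shares, 0 to 1, of the picture: columns of its width, rows of its height, amid what is visible of it).
- env.tip_of(picture, label): "position" ([column, row] as shares, 0 to 1, of the picture: columns of its width, rows of its height: a listed point, or the origin of a listed thing).
The state is a dict: "time_s": time; "joints": joint angles; "dq": joint speeds; "tau": joint torques, N m; "position": TCP position; "tool_rot": TCP orientation; "ft_force": force on the tool from outside, world axes, zero at the start; "ft_torque": the same for the moment, N m; "grip_width": finger opening in mm; "grasp_force": force on a finger pad.
Only numpy, scipy, OpenCV 4.12 (cv2) and the standard library are available. Lean on these libraries where they do the work, as an engineer would, in place of code of your own. Each camera call takes 0.05 s, during which the arm holds its last target. There are 200 camera calls.

### The job

Three of the four feet on the upturned cabinet base are finished. Finish the fourth like them: set the loose square spacer squarely over the stud on top of the one already there, then push the round foot cap straight down onto the stud until it clicks home on the column, leaving the screwdriver, tape measure and sanding block where they lie. Do not let go of the cap: finish while still pressing it down firmly on the column.

Things in the scene. Friction and masses are not known exactly. Their poses are not given: they have to be found in the camera images.
- panel: cabinet bottom board of light wood, 240 (x) x 330 (y) x 18 mm, lying underside up on the worktop and fixed to it; origin at the centre of its underside. Four feet stand at its corners, at (+-75, +-120) mm in its frame; three are finished, 94 mm high above the worktop
- foot: unfinished foot, fixed on the board: grey plate 64 x 64 x 6 mm with a square shank 31 x 31 mm, 32 mm high, sides parallel to the plate's, narrowing over 6 mm to a round neck of 24 mm diameter. Origin at the centre of the plate's underside, on the board's top (18 mm above the worktop), z up along the stud, x and y along the plate's sides
- stud_tip (a point): tip of the stud, 63.5 mm above the foot's origin; the neck tapers over its last 4 mm to 16 mm diameter. Four sprung, slippery round nibs stand out from the neck to 15 mm from the axis, their middles 54 mm above the foot's origin
- column_top (a point): point on the stud's axis, 46 mm above the foot's origin: top of the finished column of two spacers, where the cap's underside sits when home. Coming down, its lip meets the nibs 12 mm above this; pushing past takes 10 to 15 N, drops and turns to a pull at about 6 mm, then the nibs catch behind the lip and hold the cap down with under 1.5 mm play; pulling it off takes about as much
- spacer_lower: grey square spacer 62 x 62 x 20 mm with a square through hole 36 x 36 mm, already on the stud, loose, lying on the plate; origin at the centre of its underside (6 mm above the foot's origin)
- spacer: the loose spacer to fit, the same: 62 x 62 x 20 mm, square through hole 36 x 36 mm with sides parallel to the outside, either face and any quarter turn will do; 45 g; lies flat on the worktop left or right of the board; origin at the centre of its underside (26 mm above the foot's origin when stacked)
- cap: round foot cap, grey plastic with a dark sole on top, 54 mm diameter, 30 mm high, 60 g, standing mouth down on the worktop left or right of the board; any turn about its axis will do. Origin at the centre of its underside, z up. In the underside a blind socket 20 mm deep: mouth 26 mm diameter, a lip 3.5 mm high, behind it 33 mm wide
- tape_measure: tape measure, 37 x 103 x 64 mm, a bystander at the front edge right of the board
- screwdriver: screwdriver with a red handle, 220 mm long, 26 mm high, a bystander lying across the middle of the board
- sanding_block: cork sanding block, 60 x 110 x 30 mm, a bystander at the right edge of the worktop
Mind the look-alikes: they are no part of the job. Leave any brown look-alike of the cap alone.

How it is judged:
By the outcome, as a careful person would: the job done as asked, in the order asked, and still so for the second after the job is handed in, while the arm keeps its last pose, push and grip.
It also fails if it takes over 61 s, if anything falls off the work surface, if the arm or the gripper's body presses on something with over 40 N, if the wrist force passes 120 N, or if a joint passes its speed limit or range.

## Working session

There is one attempt and no reset: what is moved stays moved. The work goes in short steps, Python scripts to look and compute and a tool call to move; the robot and the scene stay as the last step left them, time stands still between calls to the robot, and variables do not carry over. Pictures are saved under pics/ and viewed, at most 10 in all, crops included, and the job is handed in when it is done.

Besides the shell and the picture viewer there is one more tool, called after ">>>" in YAML: its name, and indented under it one key for each argument. jog_arm: Moves the arm, as the interface text tells. Its arguments: {"type":"object","properties":{"twist":{"type":"array","items":{"type":"array","items":{"type":"number"}}},"linear":{"type":"array","items":{"type":"array","items":{"type":"number"}}},"fingers":{"type":"array","items":{"type":"number"}}},"required":["twist","linear","fingers"]}

```bash
mkdir -p pics; ls
cat > h.py <<'E'
import numpy as np, cv2
from scipy.spatial.transform import Rotation as R
from cell import env
def cam(d):
    f=210/np.tan(np.radians(d["fovy"])/2); a=np.array(d["attitude"],float)
    M=a if a.shape==(3,3) else R.from_quat(a).as_matrix()
    return f,M,np.array(d["origin"],float)
def ray(d,u,v,fish=False):
    f,M,o=cam(d); x=(np.asarray(u,float)-d["cx"]); y=(np.asarray(v,float)-d["cy"])
    if fish:
        r=np.hypot(x,y)+1e-9; t=r/f; return np.stack([x/r*np.tan(t),y/r*np.tan(t),np.ones_like(x)],-1),M,o
    return np.stack([x/f,y/f,np.ones_like(x)],-1),M,o
def atz(d,u,v,z,fish=False):
    r,M,o=ray(d,u,v,fish); w=r@M.T; return o+w*((z-o[2])/w[...,2])[...,None]
def cloud(d,mask=None,fish=False):
    v,u=np.nonzero((d["depth"]>0)&(mask if mask is not None else True))
    r,M,o=ray(d,u,v,fish); return (r*d["depth"][v,u][:,None])@M.T+o,u,v
def save(d,n): cv2.imwrite("pics/"+n,d["image"][:,:,::-1])
E
python3 - <<'E'
from h import *
s=env.get_obs(); print(s)
ims={n:env.get_image(n) for n in("scene","top")}
for n,d in ims.items():
    print(n,d["fovy"],d["cx"],d["cy"],d["origin"],d["attitude"])
    for l in["spacer","spacer_lower","cap","foot","panel","screwdriver","tape_measure","sanding_block"]:
        for c in env.cut_out(d,l)[:5]:
            P,_,_=cloud(d,c["mask"]); 
            if len(P): print(l,round(c["p"],2),np.round(np.array(c["position"])*[560,420]),len(P),np.median(P,0).round(),np.percentile(P[:,2],[5,95]).round())
    for l in["stud_tip","column_top","cap","spacer"]:
        for c in env.tip_of(d,l)[:4]: print("tip",l,round(c["p"],2),np.round(np.array(c["position"])*[560,420],1))
cv2.imwrite("pics/a.png",np.vstack([ims["top"]["image"],])[:,:,::-1]);save(ims["scene"],"b.png")
E
```

```text
pics
{'time_s': 0.0, 'joints': array([-1.18151539,  0.61594226, -0.01267988,  1.42491966,  0.00806766,
        1.10340701, -0.0404123 ]), 'dq': array([ 0.00131671,  0.00087966, -0.00197214, -0.00109482,  0.00073555,
        0.00016012,  0.00102883]), 'tau': array([ 1.27547178e-04, -4.69208014e+01,  2.58965436e-01, -1.71039158e+01,
        9.85388935e-03,  9.53135634e-03, -3.60386068e-06]), 'position': array([262.13631186, 593.84278578, 193.61625856]), 'tool_rot': array([ 2.06351233e-01,  9.78477103e-01, -1.28296905e-03, -2.84072668e-04]), 'ft_force': array([ 0.30136225, -0.49267788,  0.80467722]), 'ft_torque': array([ 0.03820836,  0.01133027, -0.05048328]), 'grasp_force': 0.0, 'grip_width': 85.0914398457881}
scene 50.16811943468903 283.8852553719339 208.92690810009887 [-259.684407   -775.92114397  881.8779198 ] [ 0.82334073 -0.36796544  0.17486771 -0.39513637]
spacer 0.77 [351. 277.] 514 [ 455. -364.   19.] [ 3. 23.]
spacer_lower 0.82 [301. 233.] 293 [ 467. -193.   42.] [26. 47.]
cap 0.82 [208. 196.] 240 [415. 164.  27.] [ 4. 32.]
cap 0.51 [184. 184.] 239 [415. 270.  26.] [ 2. 32.]
f
[... 860 characters left out ...]
   21.] [11. 25.]
cap 0.89 [183. 236.] 375 [425. 173.  30.] [14. 35.]
cap 0.88 [144. 230.] 398 [424. 277.  30.] [ 7. 35.]
foot 0.47 [319. 210.] 197 [ 487. -172.   61.] [23. 84.]
panel 0.93 [270. 185.] 8151 [552. -47.  19.] [15. 24.]
screwdriver 0.92 [285. 184.] 581 [562. -89.  41.] [21. 48.]
tape_measure 0.62 [355. 254.] 467 [ 380. -271.   60.] [ 5. 67.]
sanding_block 0.56 [438. 216.] 1142 [ 486. -493.   31.] [ 3. 35.]
sanding_block 0.26 [356. 255.] 448 [ 380. -271.   60.] [ 6. 67.]
sanding_block 0.21 [270. 186.] 7595 [554. -46.  19.] [15. 24.]
tip stud_tip 0.56 [316.3 211.1]
tip column_top 0.54 [321.3 216.7]
tip cap 0.64 [185.2 233.8]
tip cap 0.55 [144.9 231.2]
tip spacer 0.65 [386.9 224.6]
```

View pics/a.png

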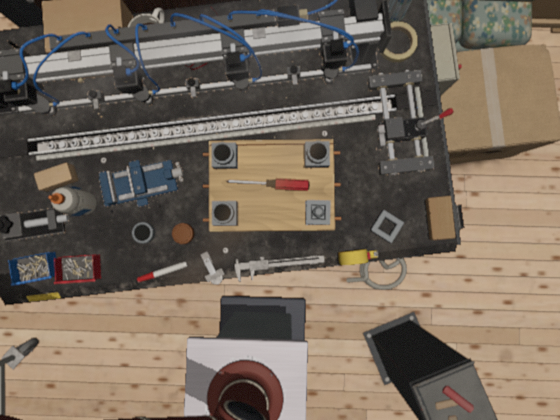

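View pics/b.png

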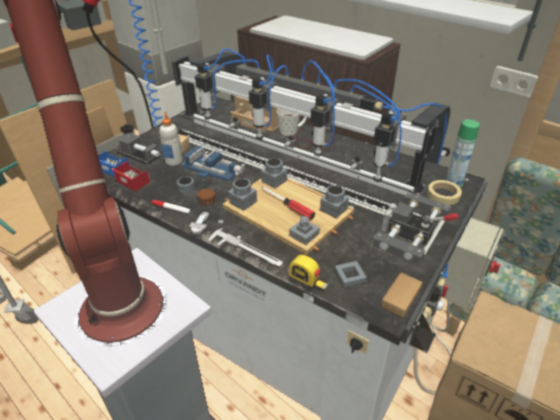

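The top view shows the grey cap at (143,232), its brown look-alike at (183,234), the stud at (318,211) and the rotated spacer at (388,226). I'll swing at a smaller radius towards the cap, stud and spacer, and look with the wrist camera on the way.

>>> jog_arm:
  twist:
    - [0,0,0]
    - [0,0,0]
    - [0,0,0]
    - [0,0,5.6]
    - [0,0,5.6]
    - [0,0,5.6]
    - [0,0,5.6]
    - [0,0,5.6]
    - [0,0,5.6]
    - [0,0,0]
    - [0,0,0]
  linear:
    - [0,-45,-10]
    - [0,-45,-10]
    - [0,-45,0]
    - [-50,0,0]
    - [-50,0,0]
    - [-50,0,0]
    - [-50,0,0]
    - [-50,0,0]
    - [-50,0,0]
    - [0,0,0]
    - [0,0,0]
  fingers: [1,1,1,1,1,1,1,1,1,1,1]

```text
time_s: 2.4
position: [442.6, 288.4, 214.9]
tool_rot: [0.482, 0.876, 0.0, 0.0]
ft_force: [-0.2, 0.8, -0.5]
grip_width: 85.4
grasp_force: 0.0
```

```bash
cat >> h.py <<'E'
def pose():
    s=env.get_obs(); return np.array(s["position"]),R.from_quat(s["tool_rot"])
def wristlook(labels,n):
    d=env.get_image("wrist"); save(d,n); p,r=pose(); print("tcp",p.round(1),"toolx,y",r.as_matrix()[:2,0].round(3),r.as_matrix()[:2,1].round(3))
    f,M,o=cam(d); print("cam in tool",r.inv().apply(o-p).round(1),"f",round(f,1)); print((r.as_matrix().T@M).round(2).tolist())
    for l in labels:
        for c in env.cut_out(d,l)[:3]:
            P,_,_=cloud(d,c["mask"],True)
            if len(P): print(l,round(c["p"],2),np.round(np.array(c["position"])*[560,420]),len(P),np.median(P,0).round(1),np.percentile(P[:,2],[5,95]).round())
        for c in env.tip_of(d,l)[:3]: print("tip",l,round(c["p"],2),np.round(np.array(c["position"])*[560,420],1))
    return d
E
python3 - <<'E'
from h import *
d=wristlook(["cap"],"c.png"); np.savez("cap.npz",**{k:np.asarray(v) for k,v in d.items()})
E
```

```text
tcp [441.4 290.2 214.8] toolx,y [-0.539  0.842] [0.842 0.539]
cam in tool [  63.5   -0.8 -178.8] f 325.2
[[-0.0, -0.96, -0.26], [1.0, -0.0, -0.0], [-0.0, -0.26, 0.96]]
cap 0.69 [220. 236.] 1694 [424.1 182.   28.7] [ 4. 31.]
cap 0.67 [265. 170.] 1723 [424.  282.1  29. ] [26. 31.]
tip cap 0.87 [224. 232.]
tip cap 0.7 [266. 166.]
```

View pics/c.png

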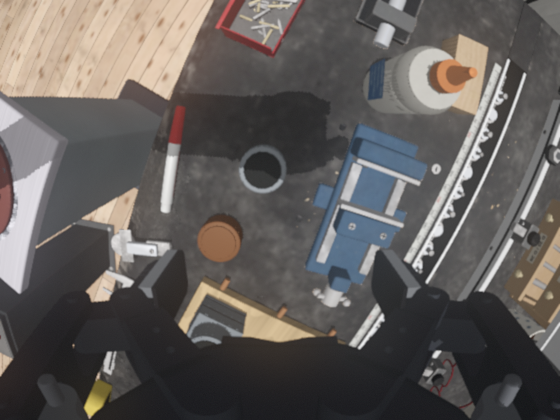

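Grey cap with dark sole at (263,170), brown look-alike at (220,240); cap at about (424,282). On to the stud.

>>> jog_arm:
  twist:
    - [0,0,5.2]
    - [0,0,5.2]
    - [0,0,5.2]
    - [0,0,5.2]
    - [0,0,5.2]
    - [0,0,5.2]
    - [0,0,5.2]
    - [0,0,5.2]
    - [0,0,5.2]
    - [0,0,5.2]
    - [0,0,0]
    - [0,0,0]
  linear:
    - [-48,0,0]
    - [-48,0,0]
    - [-48,0,0]
    - [-48,0,0]
    - [-48,0,0]
    - [-48,0,0]
    - [-48,0,0]
    - [-48,0,0]
    - [-48,0,0]
    - [-48,0,0]
    - [0,0,0]
    - [0,0,0]
  fingers: [1,1,1,1,1,1,1,1,1,1,1,1]

```text
time_s: 3.75
position: [515.8, -167.7, 214.8]
tool_rot: [0.816, 0.578, 0.0, -0.0]
ft_force: [0.2, 1.3, -0.9]
grip_width: 85.2
grasp_force: 0.0
```

Run:
```python
from h import *
d=wristlook(["stud_tip","column_top","spacer_lower","foot","spacer"],"d.png"); np.savez("stud.npz",**{k:np.asarray(v) for k,v in d.items()})
```

```text
tcp [ 516.4 -165.9  214.6] toolx,y [0.329 0.944] [ 0.944 -0.329]
cam in tool [  63.4    0.6 -178.9] f 325.2
[[-0.0, -0.96, -0.26], [1.0, -0.0, -0.0], [-0.0, -0.26, 0.96]]
stud_tip 0.93 [259. 192.] 1018 [ 493.5 -171.6   72.5] [30. 82.]
stud_tip 0.43 [290. 101.] 2893 [561.1 -93.8  41.3] [32. 45.]
tip stud_tip 0.89 [256.4 199.5]
column_top 0.95 [262. 194.] 979 [ 493.5 -171.    72.9] [35. 82.]
tip column_top 0.82 [259.9 196.3]
spacer_lower 0.81 [256. 174.] 2222 [ 493.  -173.4   43.4] [30. 45.]
tip spacer_lower 0.59 [258.9 189.2]
foot 0.69 [260. 189.] 1128 [ 493.7 -170.7   60.2] [23. 81.]
foot 0.63 [294. 103.] 2808 [561.1 -94.1  41.7] [32. 45.]
tip foot 0.59 [259.9 184.5]
spacer 0.89 [288. 303.] 1691 [ 460.9 -353.5   18.8] [ 1. 21.]
tip spacer 0.91 [285.1 307.7]
```

View pics/d.png

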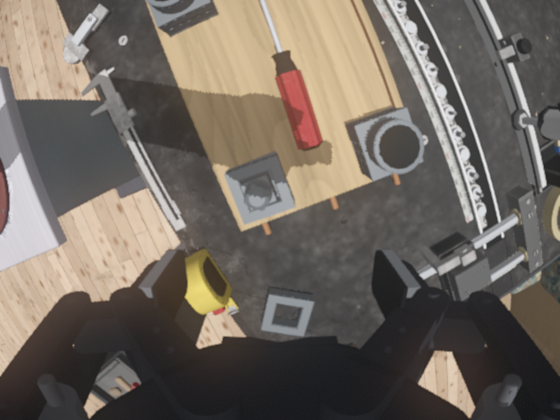

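Stud at (259,192) standing in the lower spacer, screwdriver at (295,105), loose spacer at (288,312). I'll measure poses from the depth clouds.

```bash
cat >> h.py <<'E'
def rect(P):
    (c,s,a)=cv2.minAreaRect(P[:,:2].astype(np.float32)); return np.round(c,1),np.round(s,1),round(((a+45)%90)-45,1)
def sqfit(P,side=62.):
    # orientation/centre by best coverage: minimise robust extent
    best=None
    for a in np.arange(-45,45,.5):
        q=P[:,:2]@R.from_euler('z',-a,degrees=True).as_matrix()[:2,:2].T
        lo=np.percentile(q,1,axis=0);hi=np.percentile(q,99,axis=0);A=np.prod(hi-lo)
        if best is None or A<best[0]:best=(A,a,(lo+hi)/2,hi-lo)
    A,a,c,e=best; return R.from_euler('z',a,degrees=True).apply([*c,0])[:2].round(1),e.round(1),a
E
python3 - <<'E'
from h import *
d=dict(np.load("stud.npz"))
P,u,v=cloud(d,None,True)
near=lambda c,r:np.hypot(*(P[:,:2]-c).T)<r
t=P[near([493,-171],22)&(P[:,2]>78)]; print("tip",len(t),t.mean(0).round(1),rect(t))
t=P[near([493,-171],22)&(P[:,2]>58)&(P[:,2]<78)]; print("neck",len(t),rect(t))
s=P[near([493,-171],50)&(P[:,2]>40)&(P[:,2]<47)];print("lower",len(s),sqfit(s),rect(s),np.median(s[:,2]))
s=P[near([460,-355],60)&(P[:,2]>15)&(P[:,2]<25)];print("spacer",len(s),sqfit(s),rect(s),np.median(s[:,2]))
b=P[(P[:,2]>14)&(P[:,2]<21.5)&(P[:,0]>430)&(P[:,1]>-230)&(P[:,1]<200)&(P[:,0]<720)];print("board",len(b),sqfit(b))
f=P[(P[:,2]>88)&(P[:,2]<100)&near([640,-210],90)];print("foot2",len(f),rect(f))
f=P[(P[:,2]>88)&(P[:,2]<100)&near([500,70],90)];print("foot3",len(f),rect(f) if len(f)>5 else 0)
d=dict(np.load("cap.npz")); P,u,v=cloud(d,None,True)
c=P[near([424,282],45)&(P[:,2]>25)];print("cap",len(c),rect(c),np.median(c[:,2]))
E
```

```text
tip 2581 [ 494.6 -156.3  301.7] (array([ 488.8, -166.3]), array([39. , 32.3]), -25.6)
neck 250 (array([ 490.3, -175. ]), array([26. , 27.6]), -37.7)
lower 2043 (array([ 490.2, -176.9]), array([61.8, 61.5]), np.float64(1.0)) (array([ 490.1, -177. ]), array([62.9, 62.8]), 0.5) 43.443920604603704
spacer 1188 (array([ 459.1, -359.6]), array([61.3, 62.2]), np.float64(-31.0)) (array([ 459. , -359.8]), array([64., 63.]), -29.9) 19.363401235714207
board 30815 (array([559.4, -88.6]), array([234.2, 254.2]), np.float64(1.5))
foot2 2229 (array([ 638.6, -170. ]), array([53.5, 53.4]), -19.1)
foot3 191 (array([468.6,  42.8]), array([ 7.6, 37.5]), -27.7)
cap 32395 (array([423.1, 280. ]), array([86.5, 53.4]), 16.8) 339.79183779225446
```

Run:
```python
from h import *
d=dict(np.load("stud.npz"))
P,u,v=cloud(d,None,True)
near=lambda c,r:np.hypot(*(P[:,:2]-c).T)<r
for lo,hi in((79,84),(70,76),(60,66)):
    t=P[near([489,-174],20)&(P[:,2]>lo)&(P[:,2]<hi)]; print("tip",len(t),t.mean(0).round(1),rect(t))
for z in(10,30,50):
    t=P[near([380,-280],110)&(P[:,2]>z)&(P[:,2]<z+20)&(P[:,0]<425)]; print("tape",z,len(t),t[:,:2].min(0),t[:,:2].max(0),rect(t))
b=P[(P[:,2]>14)&(P[:,2]<21.5)&(P[:,0]>430)&(P[:,1]>-230)&(P[:,1]<200)&(P[:,0]<720)]
s=env.get_obs()
d=dict(np.load("cap.npz")); P,u,v=cloud(d,None,True)
c=P[near([424,282],45)&(P[:,2]>25)&(P[:,2]<34)];print("cap",len(c),rect(c),cv2.minEnclosingCircle(c[:,:2].astype(np.float32)),np.median(c[:,2]))
```

```text
tip 307 [ 489.9 -175.6   80.7] (array([ 489.6, -176.1]), array([20. , 20.4]), 12.9)
tip 87 [ 492.7 -172.3   74.2] (array([ 489.9, -175.8]), array([23.1, 23.7]), -43.2)
tip 40 [ 493.8 -168.4   61.4] (array([ 492.7, -171.4]), array([16.1, 26.4]), -37.0)
tape 10 410 [ 359.28217317 -376.76922501] [ 424.89579467 -233.34303995] (array([ 389.6, -307.5]), array([ 38.3, 152. ]), 15.7)
tape 30 556 [ 365.2452428  -313.39125719] [ 398.91886956 -233.18954056] (array([ 382.1, -273. ]), array([29.8, 79.7]), 3.7)
tape 50 1098 [ 359.46649108 -303.2021272 ] [ 397.70369531 -238.7333517 ] (array([ 377.2, -271.1]), array([34.8, 62.6]), 8.0)
cap 1699 (array([423.6, 280. ]), array([52.9, 52.6]), 31.8) ((423.61383056640625, 280.6050109863281), 27.17563819885254) 29.055397923289263
```

>>> jog_arm:
  twist:
    - [0,0,0]
    - [0,0,0]
    - [0,0,0]
    - [0,0,0]
    - [0,0,0]
    - [0,0,-8]
    - [0,0,-8]
    - [0,0,-8]
    - [0,0,-8]
    - [0,0,-8]
    - [0,0,-8]
    - [0,0,-8]
  linear:
    - [-40,2,0]
    - [-40,2,0]
    - [-40,2,0]
    - [-40,2,0]
    - [-42,1.6,0]
    - [0,0,10]
    - [0,0,10]
    - [0,0,10]
    - [0,0,10]
    - [0,0,10]
    - [0,0,10]
    - [0,0,10]
  fingers: [1,1,1,1,1,1,1,1,1,1,1,1]

```text
time_s: 5.5
position: [457.5, -362.0, 144.4]
tool_rot: [0.447, 0.895, -0.0, -0.0]
ft_force: [-0.2, 0.2, 0.2]
grip_width: 85.4
grasp_force: 0.0
```

>>> jog_arm:
  twist:
    - [0,0,-8]
    - [0,0,-8]
    - [0,0,-7.2]
    - [0,0,0]
    - [0,0,0]
  linear:
    - [0,0,10]
    - [0,0,10]
    - [0,0,5]
    - [0,0,0]
    - [0,0,0]
  fingers: [1,1,1,1,1]

```text
time_s: 6.0
position: [457.6, -362.2, 119.9]
tool_rot: [0.262, 0.965, -0.0, 0.0]
ft_force: [0.2, -0.5, 0.3]
grip_width: 85.2
grasp_force: 0.0
```

Run:
```python
from h import *
d=wristlook(["spacer"],"e.png")
P,u,v=cloud(d,None,True)
s=P[(np.hypot(*(P[:,:2]-[459,-360]).T)<48)&(P[:,2]>15)&(P[:,2]<25)];print("spacer",len(s),sqfit(s),rect(s),np.median(s[:,2]))
c,_,a=rect(s); p,r=pose(); print("delta tool",r.inv().apply([*(c-p[:2]),0]).round(1), "tool y ang",np.degrees(np.arctan2(*r.as_matrix()[[1,0],1])).round(2))
```

```text
tcp [ 457.7 -362.2  120.2] toolx,y [-0.863  0.505] [0.505 0.863]
cam in tool [  66.2   -1.6 -178.6] f 325.2
[[-0.0, -0.96, -0.26], [1.0, -0.0, 0.0], [-0.0, -0.26, 0.96]]
spacer 0.57 [283. 204.] 3590 [ 458.5 -359.6   19.4] [ 6. 21.]
tip spacer 0.23 [544.7 130.1]
spacer 3207 (array([ 458.9, -360.2]), array([61., 61.]), np.float64(-30.5)) (array([ 459.3, -360.1]), array([63.4, 62.5]), -31.0) 19.509315855507737
delta tool [-0.2  2.5 -0. ] tool y ang 59.7
```

>>> jog_arm:
  twist:
    - [0,0,0.4]
    - [0,0,0]
    - [0,0,0]
    - [0,0,0]
    - [0,0,0]
    - [0,0,0]
    - [0,0,0]
    - [0,0,0]
  linear:
    - [0,2.4,30]
    - [0,0,30]
    - [0,0,25]
    - [0,0,20]
    - [0,0,10]
    - [0,0,5]
    - [0,0,3]
    - [0,0,0]
  fingers: [1,1,1,1,1,1,1,1]

```text
time_s: 6.95
position: [459.2, -360.2, -2.6]
tool_rot: [0.264, 0.964, -0.0, 0.001]
ft_force: [0.6, 1.0, 0.0]
grip_width: 85.4
grasp_force: 0.0
```

>>> jog_arm:
  twist:
    - [0,0,0]
    - [0,0,0]
    - [0,0,0]
    - [0,0,0]
    - [0,0,0]
    - [0,0,0]
    - [0,0,0]
    - [0,0,0]
  linear:
    - [0,0,0]
    - [0,0,0]
    - [0,0,0]
    - [0,0,0]
    - [0,0,0]
    - [0,0,0]
    - [0,0,0]
    - [0,0,0]
  fingers: [0.4,0.4,0.4,0.4,0.4,0.4,0.4,0.4]

```text
time_s: 7.75
position: [458.7, -359.9, -3.2]
tool_rot: [0.264, 0.964, -0.0, -0.0]
ft_force: [-0.0, -0.2, 0.5]
grip_width: 59.6
grasp_force: 0.0
```

>>> jog_arm:
  twist:
    - [0,0,0]
    - [0,0,0]
    - [0,0,0]
  linear:
    - [0,0,0]
    - [0,0,0]
    - [0,0,0]
  fingers: [0.3,0.3,0.3]

```text
time_s: 8.05
position: [458.8, -359.8, -3.2]
tool_rot: [0.264, 0.965, -0.0, -0.0]
ft_force: [-0.7, 1.1, -0.2]
grip_width: 55.1
grasp_force: 0.0
```

Run:
```python
from h import *
d=wristlook(["spacer"],"f.png")
P,u,v=cloud(d,None,True)
s=P[(np.hypot(*(P[:,:2]-[459,-360]).T)<60)&(P[:,2]>15)&(P[:,2]<25)];print("spacer",len(s),sqfit(s),rect(s),np.median(s[:,2]))
```

```text
tcp [ 458.7 -359.9   -3.2] toolx,y [-0.861  0.509] [0.509 0.861]
cam in tool [  66.1   -1.6 -178.8] f 325.2
[[0.0, -0.96, -0.26], [1.0, 0.0, 0.0], [-0.0, -0.26, 0.96]]
spacer 0.95 [281. 210.] 10831 [ 455.3 -359.2   19.4] [ 4. 21.]
spacer 9049 (array([ 458.7, -360.4]), array([61.9, 61. ]), np.float64(-31.0)) (array([ 459.2, -360.6]), array([62.5, 64.2]), -31.0) 19.550728455040684
```

View pics/f.png

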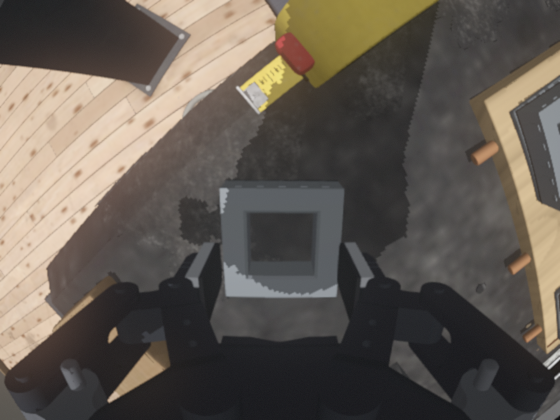

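Run:
```python
from h import *
d=env.get_image("wrist"); p,r=pose()
for row in range(235,320,8):
    o=[]
    for col in (195,205,214,218,346,350,358,365):
        D=d["depth"][row,col]; ra,M,oo=ray(d,np.array(col),np.array(row),True); w=oo+M@(ra*D); o.append(r.inv().apply(w-p).round(0).astype(int).tolist() if D>0 else None)
    print(row,o)
```

```text
235 [[-3, -51, -3], [-2, -45, -4], [-2, -40, -3], [-2, -37, -3], [-2, 38, -3], [-3, 41, -2], [-3, 45, -3], [-2, 49, -3]]
243 [[-8, -52, -3], [11, -35, -46], [10, -31, -45], [10, -29, -46], [10, 29, -44], [10, 30, -46], [-8, 46, -2], [-8, 50, -3]]
251 [[-13, -52, -3], [11, -33, -55], [10, -29, -53], [7, -29, -46], [11, 27, -55], [10, 29, -54], [10, 32, -55], [-13, 51, -3]]
259 [[10, -36, -61], [11, -31, -63], [6, -29, -54], [3, -29, -48], [9, 26, -59], [10, 27, -62], [10, 30, -62], [6, 36, -53]]
267 [[10, -34, -69], [10, -30, -69], [3, -29, -56], [-1, -29, -47], [6, 26, -60], [9, 26, -66], [10, 29, -69], [11, 31, -70]]
275 [[10, -32, -76], [9, -29, -73], [1, -29, -58], [-4, -29, -49], [2, 26, -61], [7, 26, -69], [10, 27, -76], [10, 30, -76]]
283 [[7, -32, -77], [5, -29, -73], [-3, -29, -59], [-7, -29, -51], [-1, 26, -62], [3, 26, -69], [8, 27, -78], [8, 30, -78]]
291 [[12, -29, -89], [3, -29, -75], [-6, -29, -60], [-11, -29, -52], [-4, 26, -64], [-1, 27, -69], [5, 27, -78], [11, 26, -89]]
299 [[11, -28, -93], [0, -29, -77], [-9, -29, -62], [-46, -41, -3], [-8, 27, -64], [-3, 26, -72], [1, 28, -77], [11, 26, -93]]
307 [[16, -25, -105], [-2, -29, -78], [-53, -44, -3], [-54, -41, -2], [-10, 26, -67], [-5, 26, -74], [17, 20, -106], [16, 22, -105]]
315 [[16, -24, -109], [17, -21, -110], [-60, -45, -2], [-60, -42, -2], [-60, 43, -3], [-9, 26, -74], [17, 19, -110], [16, 21, -109]]
```

The fingers read 55 mm without contact, and the depth image puts their tips about 44 mm behind the reported TCP, so they are above the spacer. I'll reopen, go lower in guarded steps and check.

>>> jog_arm:
  twist:
    - [0,0,0]
    - [0,0,0]
    - [0,0,0]
    - [0,0,0]
    - [0,0,0]
    - [0,0,0]
  linear:
    - [0,0,0]
    - [0,0,0]
    - [0,0,0]
    - [0,0,0]
    - [0,0,0]
    - [0,0,0]
  fingers: [1,1,1,1,1,1]

```text
time_s: 8.85
position: [458.8, -359.8, -3.2]
tool_rot: [0.264, 0.965, -0.0, -0.0]
ft_force: [-0.7, -0.4, 0.8]
grip_width: 85.5
grasp_force: 0.0
```

>>> jog_arm:
  twist:
    - [0,0,0]
    - [0,0,0]
    - [0,0,0]
    - [0,0,0]
    - [0,0,0]
  linear:
    - [0,0,5]
    - [0,0,5]
    - [0,0,5]
    - [0,0,5]
    - [0,0,0]
  fingers: [0.7,0.7,0.7,0.7,0.7]

```text
time_s: 9.35
position: [458.1, -359.4, -24.2]
tool_rot: [0.264, 0.965, 0.0, -0.001]
ft_force: [0.5, 0.3, -0.3]
grip_width: 72.4
grasp_force: 0.0
```

```bash
cat >> h.py <<'E'
def tips(d):
    p,r=pose(); P,u,v=cloud(d,None,True); Q=r.inv().apply(P-p)
    k=(np.abs(Q[:,0])<14)&(np.abs(Q[:,1])<60)&(P[:,2]>24)&(Q[:,2]>-95)
    for s in(-1,1):
        q=Q[k&(s*Q[:,1]>0)]; q=q[q[:,2]>np.percentile(q[:,2],97)]; print("tip",s,q.mean(0).round(1),"max z",q[:,2].max().round(1))
E
python3 - <<'E'
from h import *
d=env.get_image("wrist"); tips(d); print(env.get_obs()["ft_force"],pose()[0]); save(d,"g.png")
E
```

```text
tip -1 [  3.4 -39.  -49.1] max z -47.8
tip 1 [  3.   35.7 -49.1] max z -47.8
[ 0.69852588  0.47590022 -0.25609069] [ 458.38767731 -359.55873582  -23.78663822]
```

>>> jog_arm:
  twist:
    - [0,0,0]
    - [0,0,0]
    - [0,0,0]
    - [0,0,0]
    - [0,0,0]
    - [0,0,0]
  linear:
    - [0,0,5]
    - [0,0,5]
    - [0,0,5]
    - [0,0,3]
    - [0,0,1]
    - [0,0,0]
  fingers: [0.7,0.7,0.7,0.7,0.7,0.7]

```text
time_s: 10.0
position: [458.7, -359.8, -42.4]
tool_rot: [0.264, 0.965, 0.0, -0.0]
ft_force: [0.1, 0.8, 0.1]
grip_width: 73.0
grasp_force: 0.0
```

>>> jog_arm:
  twist:
    - [0,0,0]
    - [0,0,0]
    - [0,0,0]
    - [0,0,0]
    - [0,0,0]
    - [0,0,0]
  linear:
    - [0,0,0]
    - [0,0,0]
    - [0,0,0]
    - [0,0,0]
    - [0,0,0]
    - [0,0,0]
  fingers: [0.2,0.2,0.2,0.2,0.2,0.2]

```text
time_s: 10.6
position: [459.2, -360.3, -41.5]
tool_rot: [0.264, 0.964, -0.0, 0.001]
ft_force: [-0.6, 0.7, 5.8]
grip_width: 61.0
grasp_force: 69.0
```

>>> jog_arm:
  twist:
    - [0,0,0]
    - [0,0,0]
    - [0,0,0]
    - [0,0,0]
    - [0,0,0]
    - [0,0,0]
    - [0,0,0]
    - [0,0,0]
    - [0,0,0]
    - [0,0,8.2]
    - [0,0,8.2]
    - [0,0,8.2]
  linear:
    - [0,0,-10]
    - [0,0,-20]
    - [0,0,-30]
    - [0,0,-30]
    - [0,0,-25]
    - [17,43.5,0]
    - [17,43.5,0]
    - [17,43.5,0]
    - [17,43.5,0]
    - [0,0,0]
    - [0,0,0]
    - [0,0,0]
  fingers: [0.2,0.2,0.2,0.2,0.2,0.2,0.2,0.2,0.2,0.2,0.2,0.2]

```text
time_s: 11.8
position: [488.6, -174.6, 73.0]
tool_rot: [0.465, 0.885, 0.0, -0.0]
ft_force: [-0.9, -0.3, 0.2]
grip_width: 60.7
grasp_force: 65.4
```

>>> jog_arm:
  twist:
    - [0,0,8.2]
    - [0,0,8.2]
    - [0,0,8.2]
    - [0,0,8.2]
    - [0,0,0]
    - [0,0,0]
  linear:
    - [0,0,0]
    - [0,0,0]
    - [0,0,0]
    - [0,0,0]
    - [0,0,0]
    - [0,0,0]
  fingers: [0.2,0.2,0.2,0.2,0.2,0.2]

```text
time_s: 12.4
position: [488.7, -175.1, 72.8]
tool_rot: [0.694, 0.72, -0.0, -0.0]
ft_force: [-0.7, -0.4, -0.6]
grip_width: 60.8
grasp_force: 65.4
```

Run:
```python
from h import *
d=wristlook([],"i.png"); np.savez("held.npz",**{k:np.asarray(v) for k,v in d.items()})
p,r=pose(); P,u,v=cloud(d,None,True); Q=r.inv().apply(P-p)
k=(np.abs(Q[:,0])<45)&(np.abs(Q[:,1])<45)
h,e=np.histogram(P[k][:,2],bins=np.arange(0,170,4)); print([(int(a),int(b)) for a,b in zip(e,h) if b>50])
s=P[k&(P[:,2]>95)&(P[:,2]<145)]
h,e=np.histogram(s[:,2],bins=np.arange(90,145,1));z=e[h.argmax()]+.5
t=s[np.abs(s[:,2]-z)<2.5]; print("spacer top z",z,len(t),sqfit(t),rect(t))
st=P[(np.hypot(*(P[:,:2]-[490,-176]).T)<25)&(P[:,2]>68)&(P[:,2]<85)]; print("stud",len(st),st.mean(0) if len(st) else 0, rect(st) if len(st)>5 else 0)
```

```text
tcp [ 488.7 -175.2   72.8] toolx,y [-0.037  0.999] [0.999 0.037]
cam in tool [  65.2   -0.3 -178.7] f 325.2
[[0.0, -0.96, -0.26], [1.0, 0.0, 0.0], [-0.0, -0.26, 0.96]]
[(16, 3301), (20, 251), (24, 142), (28, 83), (32, 108), (36, 155), (40, 2424), (44, 873), (48, 67), (76, 127), (80, 161), (112, 434), (116, 773), (120, 977), (124, 1079), (128, 1330), (132, 12929), (136, 495), (140, 492), (144, 447), (148, 590), (152, 285), (156, 333), (160, 606), (164, 1247)]
spacer top z 133.5 13309 (array([ 488.5, -175.8]), array([62. , 60.6]), np.float64(2.5)) (array([ 488.9, -176.4]), array([88. , 63.1]), 2.8)
stud 300 [ 489.58550161 -183.47430615   79.7769049 ] (array([ 489.6, -185.3]), array([20.3, 11.1]), 1.1)
```

View pics/i.png

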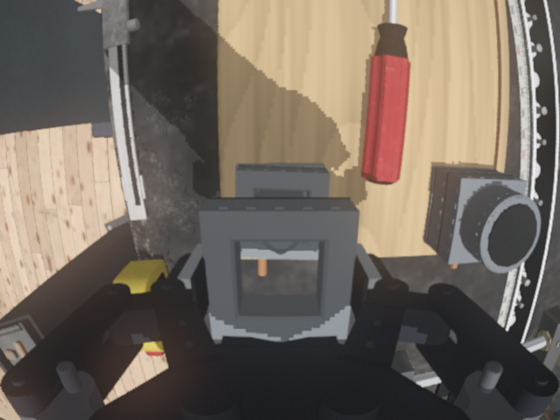

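Run:
```python
from h import *
for f in("stud.npz","held.npz"):
    d=dict(np.load(f)); P,u,v=cloud(d,None,True)
    k=(np.hypot(*(P[:,:2]-[490,-178]).T)<25)
    for a,b in((78.5,83),(70,78)):
        t=P[k&(P[:,2]>a)&(P[:,2]<b)]; print(f,a,len(t),np.percentile(t,[2,98],axis=0).round(1).tolist())
    t=P[(np.hypot(*(P[:,:2]-[490,-177]).T)<50)&(P[:,2]>41)&(P[:,2]<46)]; print("lower",t.min(0).round(1),t.max(0).round(1))
    t=P[(np.hypot(*(P[:,:2]-[640,-170]).T)<50)&(P[:,2]>88)&(P[:,2]<98)]; print("foot2",rect(t),np.median(t[:,2]))
```

```text
stud.npz 78.5 332 [[480.4, -185.8, 78.6], [499.3, -166.5, 82.3]]
stud.npz 70 157 [[476.1, -189.5, 71.5], [503.9, -161.7, 78.0]]
lower [ 458.4 -208.3   41. ] [ 521.6 -145.6   45.9]
foot2 (array([ 638.6, -170. ]), array([53.5, 53.4]), -19.1) 93.1323383419695
held.npz 78.5 223 [[481.8, -186.4, 78.7], [497.7, -180.1, 82.2]]
held.npz 70 49 [[479.4, -190.4, 74.0], [499.1, -182.1, 77.9]]
lower [ 458.5 -209.1   41. ] [ 520.3 -145.3   46. ]
foot2 (array([ 638.7, -170.3]), array([53.7, 55.1]), -24.9) 93.15864078056583
```

>>> jog_arm:
  twist:
    - [0,0,0.5]
    - [0,0,0]
    - [0,0,0]
    - [0,0,0]
    - [0,0,0]
    - [0,0,0]
    - [0,0,0]
    - [0,0,0]
  linear:
    - [0,1.1,0]
    - [0,0,10]
    - [0,0,12]
    - [0,0,12]
    - [0,0,12]
    - [0,0,10]
    - [0,0,6]
    - [0,0,0]
  fingers: [0.2,0.2,0.2,0.2,0.2,0.2,0.2,0.2]

```text
time_s: 13.25
position: [489.3, -175.2, 9.7]
tool_rot: [0.698, 0.716, -0.0, -0.001]
ft_force: [0.3, -0.5, -0.7]
grip_width: 60.9
grasp_force: 65.4
```

>>> jog_arm:
  twist:
    - [0,0,0]
    - [0,0,0]
    - [0,0,0]
    - [0,0,0]
  linear:
    - [0,0,3]
    - [0,0,2]
    - [0,0,1]
    - [0,0,0]
  fingers: [0.2,0.2,0.2,0.2]

```text
time_s: 13.65
position: [490.1, -175.4, 5.0]
tool_rot: [0.698, 0.716, 0.0, 0.0]
ft_force: [0.4, 0.7, -0.9]
grip_width: 60.7
grasp_force: 65.4
```

```bash
cat > m.py <<'E'
from h import *
d=env.get_image("wrist"); save(d,"j.png")
p,r=pose(); P,u,v=cloud(d,None,True); s0=env.get_obs(); print(p.round(1),s0["ft_force"].round(1),s0["ft_torque"].round(2),s0["grip_width"])
k=(np.abs(P[:,0]-490)<40)&(np.abs(P[:,1]+176)<40)
s=P[k&(P[:,2]>50)&(P[:,2]<76)]
h,e=np.histogram(s[:,2],bins=np.arange(50,76,1));z=e[h.argmax()]+.5
t=s[np.abs(s[:,2]-z)<2.5]; print("spacer top z",z,len(t),np.median(t[:,2]),sqfit(t),rect(t))
t=P[k&(P[:,2]>78.5)&(P[:,2]<83)]; print("stud",len(t),np.percentile(t,[2,98],axis=0).round(1).tolist(),t.mean(0))
E
python3 m.py
```

```text
[ 490.1 -175.4    5. ] [ 0.2  0.8 -1.1] [ 0.02 -0.08 -0.04] 60.85888417875777
spacer top z 66.5 13046 66.10314092795826 (array([ 489.8, -176.2]), array([61.5, 60.6]), np.float64(1.0)) (array([ 490.3, -176.8]), array([79.5, 63.6]), 1.8)
stud 2562 [[456.1, -184.2, 78.6], [523.5, -165.2, 82.6]] [ 489.17264305 -173.98120346   80.61883819]
```

>>> jog_arm:
  twist:
    - [0,0,0]
    - [0,0,0]
    - [0,0,0]
    - [0,0,0]
  linear:
    - [0,0,1]
    - [0,0,1]
    - [0,0,0.5]
    - [0,0,0]
  fingers: [0.2,0.2,0.2,0.2]

```text
time_s: 14.1
position: [490.0, -175.5, 2.4]
tool_rot: [0.698, 0.716, 0.0, 0.0]
ft_force: [0.4, 0.7, 0.7]
grip_width: 61.0
grasp_force: 65.8
```

>>> jog_arm:
  twist:
    - [0,0,0]
    - [0,0,0]
    - [0,0,0]
    - [0,0,0]
    - [0,0,0]
    - [0,0,0]
    - [0,0,0]
    - [0,0,0]
    - [0,0,0]
    - [0,0,0]
  linear:
    - [0,0,0]
    - [0,0,0]
    - [0,0,0]
    - [0,0,0]
    - [0,0,-10]
    - [0,0,-30]
    - [0,0,-40]
    - [0,0,-40]
    - [0,0,-10]
    - [0,0,0]
  fingers: [0.7,0.7,0.7,0.7,0.7,0.7,0.7,0.8,0.9,1]

```text
time_s: 15.1
position: [491.2, -175.9, 134.6]
tool_rot: [0.698, 0.716, 0.001, 0.002]
ft_force: [0.4, 0.2, 0.4]
grip_width: 85.5
grasp_force: 0.0
```

```bash
python3 m.py
```

```text
[ 490.  -175.2  132.8] [-0.9  0.4 -0.8] [0.05 0.   0.03] 85.6647440842851
spacer top z 63.5 3968 63.54790903612755 (array([ 490. , -176.7]), array([61.1, 61.7]), np.float64(1.0)) (array([ 490.3, -176.7]), array([62.7, 63.1]), 1.6)
stud 608 [[479.9, -185.4, 78.7], [498.8, -166.1, 82.2]] [ 489.36918176 -175.52979461   80.49284235]
```

View pics/j.png

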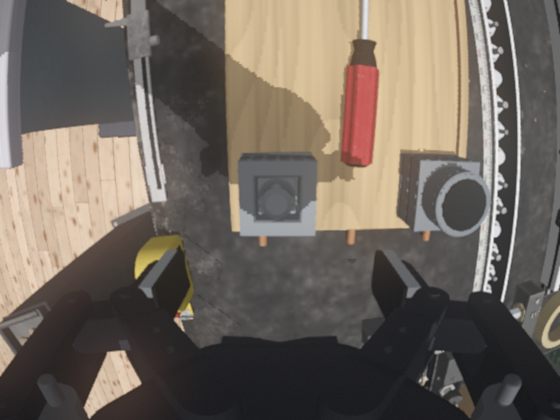

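Spacer sits squarely on the column at (277,195), top at z≈64. Now to the cap.

>>> jog_arm:
  twist:
    - [0,0,0]
    - [0,0,0]
    - [0,0,0]
    - [0,0,0]
    - [0,0,0]
    - [0,0,0]
    - [0,0,0]
    - [0,0,0]
    - [0,0,0]
    - [0,0,0]
    - [0,0,0]
    - [0,0,0]
  linear:
    - [45.5,-5.5,0]
    - [45.5,-5.5,0]
    - [45.5,-5.5,0]
    - [45.5,-5.5,0]
    - [45.5,-5.5,0]
    - [45.5,-5.5,0]
    - [45.5,-5.5,0]
    - [45.5,-5.5,0]
    - [45.5,-5.5,0]
    - [45.5,-5.5,0]
    - [0,0,30]
    - [0,0,0]
  fingers: [1,1,1,1,1,1,1,1,1,0.75,0.75,0.75]

```text
time_s: 16.35
position: [418.7, 277.7, 97.9]
tool_rot: [0.696, 0.718, -0.006, -0.001]
ft_force: [-1.1, -1.4, -0.5]
grip_width: 74.8
grasp_force: 0.0
```

```bash
cat > n.py <<'E'
from h import *
d=env.get_image("wrist"); save(d,"k.png")
p,r=pose(); P,u,v=cloud(d,None,True); s0=env.get_obs(); print(p.round(1),s0["ft_force"].round(1),s0["grip_width"])
c=P[(np.hypot(*(P[:,:2]-[424,281]).T)<40)&(P[:,2]>25)&(P[:,2]<34)];(x,y),q=cv2.minEnclosingCircle(c[:,:2].astype(np.float32));print("cap",len(c),rect(c),x,y,q,np.median(c[:,2]))
cc=np.array(rect(c)[0]); print("delta tool",r.inv().apply([*(cc-p[:2]),0]).round(1))
tips(d)
w=P[(np.abs(P[:,1]-y)<14)&(P[:,2]>4)&(P[:,2]<60)&(np.abs(P[:,0]-x)>30)&(np.abs(P[:,0]-x)<90)]; print("obst",np.unique((w[:,0]-x).round(-1),return_counts=True))
E
python3 n.py
```

```text
[420.6 276.4  99.7] [ 0.1 -0.6  0.4] 74.75923654686527
cap 3510 (array([423.7, 280.4]), array([53.1, 53.8]), 30.6) 423.92913818359375 280.33319091796875 27.19257164001465 29.116337776771914
delta tool [ 3.9  3.2 -0. ]
tip -1 [ -0.4 -18.5  72.6] max z 73.7
tip 1 [-1.1 24.9 72.1] max z 73.2
obst (array([70., 80., 90.]), array([136, 239, 109]))
```

>>> jog_arm:
  twist:
    - [0,0,0]
    - [0,0,0]
    - [0,0,0]
    - [0,0,0]
    - [0,0,0]
    - [0,0,0]
    - [0,0,0]
    - [0,0,0]
  linear:
    - [3.9,3,30]
    - [0,0,30]
    - [0,0,30]
    - [0,0,25]
    - [0,0,12]
    - [0,0,8]
    - [0,0,4]
    - [0,0,0]
  fingers: [0.75,0.75,0.75,0.75,0.75,0.75,0.75,0.75]

```text
time_s: 17.2
position: [426.7, 281.8, -36.3]
tool_rot: [0.698, 0.716, 0.0, 0.0]
ft_force: [-0.1, -0.4, 0.7]
grip_width: 75.0
grasp_force: 0.0
```

>>> jog_arm:
  twist:
    - [0,0,0]
    - [0,0,0]
    - [0,0,0]
    - [0,0,0]
    - [0,0,0]
    - [0,0,0]
    - [0,0,0]
  linear:
    - [0,0,0]
    - [0,0,0]
    - [0,0,0]
    - [0,0,0]
    - [0,0,0]
    - [0,0,0]
    - [0,0,0]
  fingers: [0,0,0,0,0,0,0]

```text
time_s: 17.9
position: [426.5, 282.3, -35.4]
tool_rot: [0.698, 0.716, 0.001, -0.0]
ft_force: [-0.7, -0.8, 5.5]
grip_width: 52.4
grasp_force: 62.4
```

```bash
python3 n.py
```

```text
[426.5 282.4 -35.4] [-0.6 -1.7  4.6] 52.33585678387324
cap 12571 (array([427.3, 283.7]), array([60.9, 58.3]), 41.1) 424.6658630371094 287.11944580078125 38.613216400146484 29.23969543999128
delta tool [1.3 0.8 0. ]
tip -1 [  4.  -28.  -61.6] max z -59.4
tip 1 [  4.8  27.6 -61.5] max z -59.3
obst (array([-60., -50., -40., -30.,  30.,  40.,  50.,  60.,  70.,  80.,  90.]), array([  58,  610, 1418,  561,  765, 1208,  977,  160,  776,  828,  607]))
```

>>> jog_arm:
  twist:
    - [0,0,0]
    - [0,0,0]
    - [0,0,0]
    - [0,0,0]
    - [0,0,0]
    - [0,0,0]
  linear:
    - [0,0,-10]
    - [0,0,-25]
    - [0,0,-30]
    - [0,0,-30]
    - [0,0,-25]
    - [0,0,0]
  fingers: [0,0,0,0,0,0]

```text
time_s: 18.55
position: [428.6, 283.3, 87.3]
tool_rot: [0.698, 0.716, 0.004, 0.001]
ft_force: [-0.5, -0.4, -1.1]
grip_width: 52.5
grasp_force: 62.9
```

>>> jog_arm:
  twist:
    - [0,0,0]
    - [0,0,0]
    - [0,0,0]
    - [0,0,0]
    - [0,0,0]
    - [0,0,0]
    - [0,0,0]
    - [0,0,0]
    - [0,0,0]
    - [0,0,0]
    - [0,0,0]
    - [0,0,0]
  linear:
    - [-45.5,5,0]
    - [-46,5,0]
    - [-46,5,0]
    - [-46,5,0]
    - [-46,5,0]
    - [-46,5,0]
    - [-46,5,0]
    - [-46,5,0]
    - [-46,5,0]
    - [-46,5,0]
    - [0,0,0]
    - [0,0,0]
  fingers: [0,0,0,0,0,0,0,0,0,0,0,0]

```text
time_s: 19.75
position: [487.1, -177.2, 82.9]
tool_rot: [0.699, 0.715, -0.0, -0.001]
ft_force: [0.6, 0.3, -0.9]
grip_width: 52.5
grasp_force: 62.9
```

```bash
cat > q.py <<'E'
from h import *
d=env.get_image("wrist"); save(d,"l.png")
p,r=pose(); P,u,v=cloud(d,None,True); s0=env.get_obs(); print(p.round(1),R.from_quat(s0["tool_rot"]).as_matrix()[:,2].round(4),s0["ft_force"].round(1),s0["grip_width"])
Q=r.inv().apply(P-p); k=(np.hypot(Q[:,0],Q[:,1])<34)&(Q[:,2]>-80)&(Q[:,2]<-50)
h,e=np.histogram(Q[k][:,2],bins=np.arange(-80,-50,1));print(h);z=e[h.argmax()]+.5
t=P[k&(np.abs(Q[:,2]-z)<2)]; print("cap top z(tool)",z,np.median(t[:,2]),rect(t),cv2.minEnclosingCircle(t[:,:2].astype(np.float32)),t.mean(0))
img=d["image"]; g=cv2.cvtColor(img,cv2.COLOR_RGB2GRAY)
A=np.c_[t[:,:2],np.ones(len(t))]; print("tilt",np.linalg.lstsq(A,t[:,2],rcond=None)[0][:2].round(4))
qt=Q[k&(np.abs(Q[:,2]-z)<2)]; print("tool extents",np.percentile(qt,[.5,99.5],axis=0).round(1).tolist())
s=P[(np.abs(P[:,0]-490)<45)&(np.abs(P[:,1]+176)<45)&(P[:,2]>60.5)&(P[:,2]<66)]; print("spacer part",len(s),np.percentile(s,[1,99],axis=0).round(1).tolist() if len(s) else 0)
E
python3 q.py
```

```text
[ 487.2 -175.2   82.8] [-0.0017  0.0015 -1.    ] [0.4 0.9 0.3] 52.48541487241634
[  38   68  283  198  118   97  103  114   90   98   91   91   94  508
 4205 3719 2448 1025  175  137  122  131  146  140  139   97  128   94
  107]
cap top z(tool) -65.5 147.7227959251257 (array([ 489.4, -177.2]), array([62.1, 52.5]), 31.9) ((487.0268249511719, -172.34478759765625), 33.18352127075195) [ 486.98554724 -177.08765913  147.67310317]
tilt [-0.0021 -0.0019]
tool extents [[-27.9, -28.2, -66.9], [21.0, 27.7, -63.5]]
spacer part 3260 [[459.0, -181.2, 60.8], [520.1, -145.4, 65.0]]
```

View pics/l.png

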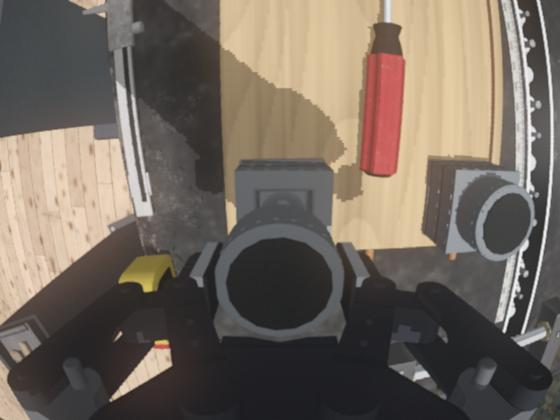

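```bash
cat > c.py <<'E'
from h import *
from scipy.optimize import least_squares
d=env.get_image("wrist"); p,r=pose(); ztop=p[2]+65.0
P,u,v=cloud(d,None,True); Q=r.inv().apply(P-p)
m=np.zeros((420,560),np.uint8); k=(np.abs(Q[:,2]+65)<3)&(np.hypot(Q[:,0],Q[:,1])<40); m[v[k],u[k]]=255
for name,mm in(("depth",m),("dark",((cv2.cvtColor(d["image"],cv2.COLOR_RGB2GRAY)<38)&(m>0)).astype(np.uint8)*255)):
    mm=cv2.morphologyEx(mm,cv2.MORPH_OPEN,np.ones((5,5)))
    c=max(cv2.findContours(mm,cv2.RETR_EXTERNAL,cv2.CHAIN_APPROX_NONE)[0],key=cv2.contourArea)[:,0,:]
    W=atz(d,c[:,0],c[:,1],ztop,True); w=r.inv().apply(W-p)
    s=w[(w[:,0]>-5)]   # free edge (away from palm)
    f=lambda q:np.hypot(s[:,0]-q[0],s[:,1]-q[1])-q[2]
    o=least_squares(f,[0,0,25],loss="soft_l1",f_scale=.5); print(name,"tool centre,r",o.x.round(2),"rms",np.sqrt(np.mean(o.fun**2)).round(2),"world",(p+r.apply([*o.x[:2],0]))[:2].round(1), "w ext",w.min(0).round(1),w.max(0).round(1))
a=np.linspace(0,2*np.pi,200)
E
python3 c.py
```

```text
depth tool centre,r [-2.51 -0.44 26.32] rms 0.55 world [ 487.1 -176.6] w ext [-27.3 -27.3 -65.1] [ 24.8  26.4 -64.9]
dark tool centre,r [ 0.  0. 25.] rms nan world [ 487.5 -174.1] w ext [-22.8  -8.7 -65. ] [-15.2   1.2 -65. ]
  return _methods._mean(a, axis=axis, dtype=dtype,
  ret = ret.dtype.type(ret / rcount)
```

>>> jog_arm:
  twist:
    - [0,0,0]
    - [0,0,0]
    - [0,0,0]
    - [0,0,0]
    - [0,0,0]
    - [0,0,0]
  linear:
    - [0.6,2.5,0]
    - [0,0,10]
    - [0,0,12]
    - [0,0,8]
    - [0,0,3]
    - [0,0,0]
  fingers: [0,0,0,0,0,0]

```text
time_s: 20.45
position: [489.9, -175.3, 49.5]
tool_rot: [0.698, 0.716, -0.0, -0.001]
ft_force: [0.2, -0.0, 0.3]
grip_width: 52.5
grasp_force: 62.9
```

```bash
python3 c.py 2>/dev/null; python3 q.py
```

```text
depth tool centre,r [-0.4  -0.77 23.8 ] rms 1.15 world [ 489.5 -175.9] w ext [-25.6 -25.1 -65. ] [ 24.7  24.4 -65. ]
[ 490.5 -175.7   50.3] [ 1.e-04 -2.e-04 -1.e+00] [-0.   0.   0.3] 52.40564290457031
[  31   37  169  281  137   96  100  105  102   87   99   91   96  117
 1787 4984 2850 1880  419  143  124  135  128  150  139  116  101  110
  112]
cap top z(tool) -64.5 114.63211835795866 (array([ 487.9, -175.9]), array([53.3, 61.4]), -29.7) ((490.43426513671875, -171.0504913330078), 32.9407958984375) [ 490.05761326 -174.81360969  114.5258339 ]
tilt [ 0.0002 -0.0067]
tool extents [[-26.5, -27.1, -66.1], [24.0, 27.3, -62.5]]
spacer part 3707 [[458.7, -175.0, 61.2], [520.0, -145.4, 65.0]]
```

>>> jog_arm:
  twist:
    - [0,0,0]
    - [0,0,0]
    - [0,0,0]
    - [0,0,0]
    - [0,0,0]
  linear:
    - [0,0,2]
    - [0,0,2]
    - [0,0,2]
    - [0,0,1.5]
    - [0,0,0]
  fingers: [0,0,0,0,0]

```text
time_s: 21.05
position: [490.3, -175.4, 42.6]
tool_rot: [0.698, 0.716, -0.0, -0.0]
ft_force: [-0.2, 0.7, -1.2]
grip_width: 52.2
grasp_force: 62.9
```

>>> jog_arm:
  twist:
    - [0,0,0]
    - [0,0,0]
    - [0,0,0]
  linear:
    - [0,0,1.5]
    - [0,0,1.5]
    - [0,0,0]
  fingers: [0,0,0]

```text
time_s: 21.35
position: [489.8, -174.8, 40.0]
tool_rot: [0.698, 0.716, 0.0, -0.001]
ft_force: [-2.6, 1.3, 4.1]
grip_width: 52.5
grasp_force: 63.5
```

>>> jog_arm:
  twist:
    - [0,0,0]
    - [0,0,0]
    - [0,0,0]
    - [0,0,0]
  linear:
    - [0.3,-0.5,1]
    - [0,0,1.5]
    - [0,0,1.5]
    - [0,0,0]
  fingers: [0,0,0,0]

```text
time_s: 21.75
position: [489.8, -174.7, 36.9]
tool_rot: [0.698, 0.716, 0.001, -0.0]
ft_force: [-1.5, 1.8, 6.9]
grip_width: 52.6
grasp_force: 63.7
```

>>> jog_arm:
  twist:
    - [0,0,0]
    - [0,0,0]
    - [0,0,0]
  linear:
    - [0,0,1.5]
    - [0,0,1.5]
    - [0,0,0]
  fingers: [0,0,0]

```text
time_s: 22.05
position: [489.2, -174.4, 31.4]
tool_rot: [0.698, 0.716, -0.001, -0.001]
ft_force: [1.5, 0.6, -11.9]
grip_width: 52.3
grasp_force: 64.7
```

>>> jog_arm:
  twist:
    - [0,0,0]
    - [0,0,0]
    - [0,0,0]
    - [0,0,0]
  linear:
    - [0,0,1.5]
    - [0,0,1.5]
    - [0,0,1.5]
    - [0,0,0]
  fingers: [0,0,0,0]

```text
time_s: 22.45
position: [490.0, -175.2, 28.7]
tool_rot: [0.698, 0.716, 0.0, 0.0]
ft_force: [-1.8, 1.1, 0.2]
grip_width: 52.3
grasp_force: 65.7
```

```bash
python3 c.py 2>/dev/null; python3 q.py
```

```text
depth tool centre,r [-1.36 -0.36 26.22] rms 0.65 world [ 489.7 -176.5] w ext [-26.3 -26.9 -65. ] [ 25.4  26.7 -65. ]
[ 490.  -175.2   28.7] [ 2.e-04  1.e-04 -1.e+00] [-1.7  1.5  1.6] 52.34981362256201
[  27   46  264  225  104  110   95   99   99  109   84   97   85  315
 3432 4303 2493 1293  240  133  132  115  124  149  133  114  117  115
  100]
cap top z(tool) -64.5 93.31104203513752 (array([ 492.3, -175.5]), array([61.8, 53.6]), 32.7) ((489.84130859375, -170.95330810546875), 33.09938049316406) [ 489.79694474 -174.42068411   93.15354312]
tilt [-0.0008 -0.0066]
tool extents [[-26.8, -26.7, -66.3], [23.8, 26.9, -62.5]]
spacer part 3556 [[458.6, -169.1, 60.9], [520.1, -145.3, 65.4]]
```

>>> jog_arm:
  twist:
    - [0,0,0]
    - [0,0,0]
    - [0,0,0]
  linear:
    - [0,0,1]
    - [0,0,1]
    - [0,0,0]
  fingers: [0,0,0]

```text
time_s: 22.85
position: [490.0, -175.1, 28.6]
tool_rot: [0.698, 0.716, 0.001, 0.0]
ft_force: [-4.9, 3.3, 17.2]
grip_width: 52.6
grasp_force: 67.5
```

>>> jog_arm:
  twist:
    - [0,0,0]
    - [0,0,0]
    - [0,0,0]
    - [0,0,0]
  linear:
    - [0.3,-0.4,0.8]
    - [0,0,0]
    - [0,0,0]
    - [0,0,0]
  fingers: [0,0,0,0]

```text
time_s: 23.25
position: [490.1, -175.2, 28.5]
tool_rot: [0.698, 0.716, 0.001, 0.001]
ft_force: [-5.3, 3.6, 21.5]
grip_width: 52.2
grasp_force: 68.0
```

```bash
python3 q.py | head -1; python3 -c "
from h import *
d=env.get_image('wrist'); P,u,v=cloud(d,None,True)
for a,b in((41,46),(61,66)):
    s=P[(np.abs(P[:,0]-490)<45)&(np.abs(P[:,1]+176)<45)&(P[:,2]>a)&(P[:,2]<b)]; print(a,len(s),np.median(s[:,2]),np.percentile(s,[1,99],axis=0).round(1).tolist())
f=P[(np.hypot(*(P[:,:2]-[490,-176]).T)<27)&(P[:,2]>88)&(P[:,2]<98)];print('cap top',np.median(f[:,2]))
f=P[(np.hypot(*(P[:,:2]-[638.6,-170]).T)<25)&(P[:,2]>80)];print('done foot top',np.median(f[:,2]))
"
```

```text
[ 490.1 -175.2   28.6] [ 2.4e-03  5.0e-04 -1.0e+00] [-5.2  3.6 22. ] 52.55122518571668
41 199 44.76635206426906 [[458.7, -146.7, 41.1], [519.5, -144.8, 46.0]]
61 3521 63.608478046219034 [[458.6, -169.2, 61.3], [520.1, -145.3, 65.4]]
cap top 93.21582290341237
done foot top 93.33867932236126
```

Cap top is level with the finished feet and it is pressed with 22 N, so I'm handing in.

```bash
python3 -c "
from cell import env
print(env.close_job())"
```

```text
the job is handed in; nothing more can be done
None
```

The fourth foot is finished and handed in at about 23 s: the spacer is squarely on the column, and the cap has clicked home level with the finished feet and is still held down with about 22 N; I never touched the bystanders or the brown look-alike.

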